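# Open the squeeze-tab jar

## Robot

A 6-joint arm with a two-finger parallel gripper is mounted at the origin on the work surface. World frame = base frame: x ahead of the robot, y to its left, z up, the work surface at z = 0. Lengths are in m, angles in degrees, forces in N, time in s.
With the tool pointing down it reaches from about 0.4 to 0.825 m from the base axis. Payload 7 kg.
Tool frame: the origin (TCP) lies at the very end of the fingers, on their centre line; the grasp point (between the pads) lies 19 mm behind it; x points along the fingers, z is the direction in which the jaws open and shut, and the axes are right-handed (so a half turn about x gives the same grasp; the last joint's range is limited). The gripper opens to 88 mm and grips with 3 to 60 N. Pads are 19 mm wide; open, the fingers measure 130 mm over their backs; the gripper's body (78 mm by 193 mm) begins 47 mm behind the grasp point.
Start: joints at [88.528, 20.546, 0.682, 0, -70.136, -16.507], TCP at [0.208, 0.642, 0.227] pointing down, gripper open.
Joint ranges: [-176.03, 176.03], [-82.01, 121.73], [-58.28, 71.71], [-173.87, 95.51], [-174.79, -0.11], [-173.66, 173.66]. Speed limits (degrees/s): [136.94, 136.94, 172.46, 180, 180, 180].

## Interface

Orientations are given as [roll, pitch, yaw] about the fixed x, y, z axes, in that order (R = Rz(yaw) Ry(pitch) Rx(roll)).
In Python, from plant import * gives the robot as it stands.
- The arm moves only by the tool arm_command, never from a script. Its argument "commands" is one flat list of numbers, 5 for each row, row after row: the shift along the tool's x, y, z in mm, then the turn about the tool's x in degrees, then the opening in per cent of the stroke, from 0 (shut) to 100 (fully open). A call has 1 to 5 rows; each row shifts and turns the pose as measured when the row begins, along the tool's axes as they then stand; what a row does not reach is not made up. A row lasts 1/8 s, in which the tool goes at most 62.5 mm and 10.7 degrees, less where a joint would pass 70% of its speed; a pose out of reach is approached as far as the arm can. A call is refused whole if a number of a shift passes 62.5 or a number of a turn 10.7, either way. A call with a gripper value outside its range is refused whole. The fingers move at their own pace and stop on an object; the grip force is fixed at half the most. Time passes only in rows, so rows that do not move let the fingers close. It gives the time, the measured TCP pose, the force and the opening at its end, in the units of the state.
- get_obs(): the state, without advancing time (a new reading comes with each control period).
- snapshot(name): name is "side" or "top" or "wrist"; returns a dict with "frame" (384x512x3 uint8, blue, green, red), "fov_y" (degrees; the focal length in pixels is half the picture's height over the tangent of half this angle, whatever the lens; pixels are square), "cx", "cy" (the principal point, pixels), "world_to_cam" (4x4, takes a point from world to camera coordinates). Camera axes: x right, y up, looking along -z (the intrinsics and any distortion apply to the point x, -y, -z); pixel columns grow to the right and rows downward; lengths in m; the calibration is good to about 2 mm. A picture is of the moment at which its call begins. There is no depth.
- close_job(): hands the job in, once; it reports no verdict.
The state is a dict: "clock": time; "joint_pos": joint angles; "qvel": joint speeds; "tau": joint torques, N m; "tool_pos": TCP position; "orientation": TCP orientation; "force": force on the tool from outside, world axes, zero at the start; "moment": the same for the moment, N m; "opening": finger opening in m.
Only numpy, scipy, OpenCV 4.12 (cv2) and the standard library are available. Lean on these libraries where they do the work, as an engineer would, in place of code of your own. Each camera call takes 0.05 s, during which the arm holds its last target. There are 200 camera calls.

## Task

Open the jar with the red cap: gently squeeze the cap's two white tabs together, keep them squeezed while you turn the cap anticlockwise (seen from above) until you feel it come up against its stop, without forcing it, and lift it straight off. Set the cap down the right way up in the middle of the round cork coaster and let go of it; leave the other things on the table where they are.

Things in the scene. Friction and masses are not known exactly. Their poses are not given: they have to be found in the camera images.
- jar: a glass jar 82 mm across, fixed in a wooden block 106 x 106 x 32 mm screwed to the table; both stay still. Origin: under its middle, on the table; z up. The glass shoulder is 95 mm up. The neck (radius 14 mm, top at 128 mm) has bayonet lugs under the cap that hold the cap down.
- collar (a point): centre of the black collar on the jar's shoulder, at the level of its top, 101 mm above the table; inner radius 29 mm, outer 36 mm, 6 mm tall. It has two notches, at +y and -y of the jar's frame, into which the feet of the cap's tabs reach and so lock the cap against turning.
- cap_mid (a point): middle of the red cap, half-way up, on its axis (loose, about 60 g with tabs; round, 45 mm across, 38 mm tall; at first its underside is 96 mm and its top 134 mm above the table). z up; y along the line through its two white tabs, as is the white stripe on top. At first locked: its y is the jar's y. Play: about 1 mm sideways, 2 mm up, 3 degrees in turning. More than 80 N on a tab cracks it.
- cap_top (a point): centre of the red cap's top, same axes. With both tabs in by over 3 mm each (best fully in) the cap turns anticlockwise from above (positive about z). Somewhere between 30 and 73 degrees, other for each jar, it meets a hard stop; only within the last 5 degrees or so before the stop, or resting lightly on it, does it lift off. Twisted with over about 0.8 N m, or jammed with over 70 N in all, it is damaged.
- tab_a (a joint): how far the white tab at the cap's +y is pressed in, m: 0 out, 0.005 fully in; its spring pushes out with 4.5 N (out) to 12 N (fully in). The tab is an upright plate 16 mm wide, from 8 to 36 mm above the cap's underside, with a foot 8 mm wide down to 1 mm.
- tab_b (a joint): the same for the tab at the cap's -y. The tabs' outer faces are 64 mm apart, 54 mm when both are fully in.
- jar_blue: another jar in the same kind of block, with a plain blue screw lid, 125 mm tall in all, fixed to the table; not to be opened. Origin under its middle
- coaster: the round cork coaster, 110 mm across and 6 mm thick, fixed to the table; origin under its middle
- toadstool: a turned wooden toadstool, 46 mm tall, 44 mm across, origin under its foot; a bystander
- toy_car: a small wooden toy car, 75 x 46 mm, 44 mm tall, origin under its middle; a bystander
- glue: a white glue bottle, 44 mm across, 120 mm tall, origin under its middle; a bystander
- screwdriver: a screwdriver lying on the table; a bystander
- brush: a brush lying on the table; a bystander
- sanding_block: a cork sanding block 100 x 60 x 32 mm, origin under its middle; a bystander
- tin: a tin with a green label, 66 mm across, 90 mm tall, origin under its middle; a bystander
Mind the look-alikes: they are no part of the job. Leave any blue look-alike of the part that bears cap_mid alone.

How it is judged (in metres and radians):
On the way:
1. the cap has been turned by more than 25 degrees while still on the neck (angle between the x axis of cap_mid and the x axis of jar, either way round above 0.44 rad and horizontal distance between cap_mid and jar below 0.006 m and z of cap_mid in the frame of jar below 0.122 m), for 0.1 s.
At the end, for the whole second after the job is handed in: the cap stands right way up (within 7 degrees) on the cork coaster, its axis within 30 mm of the coaster's middle, released and at rest (horizontal distance between cap_mid and coaster below 0.03 m and z of cap_mid in the frame of coaster between 0.021 and 0.029 m and angle between cap_mid's own z axis and vertical below 0.12 rad and linear speed of cap below 0.02 m/s and contact force between the fingers and cap below 0.1 N); the robot touches nothing.
It fails at once if the cap was forced against the jar (over 70 N between them) (contact force between cap and jar above 70 N).
It fails at once if the cap was squeezed so hard that it cracked (over 160 N from both fingers together) (contact force between the fingers and cap above 160 N).
It fails at once if the cap was dropped or thrown (faster than 0.9 m/s) (linear speed of cap above 0.9 m/s).
It fails at once if a bystander was moved by more than 30 mm (distance of any of toadstool, toy_car, glue, screwdriver, brush, sanding_block, tin from where it was at the start of the episode above 0.03 m).
It also fails if it takes over 67 s, if anything falls off the work surface, if the arm or the gripper's body presses on something with over 40 N, if the wrist force passes 120 N, or if a joint passes its speed limit or range.

## Working session

There is one attempt and no reset: what is moved stays moved. The work goes in short steps, Python scripts to look and compute and a tool call to move; the robot and the scene stay as the last step left them, time stands still between calls to the robot, and variables do not carry over. Pictures are saved under pics/ and viewed, about 8 in all and at most 12, crops included, and the job is handed in when it is done.

Besides the shell and the picture viewer there is one more tool, called after "Request:" in YAML: its name, and indented under it one key for each argument. arm_command: Moves the arm, as the interface text tells. Its arguments: {"type":"object","properties":{"commands":{"type":"array"}},"required":["commands"]}

```bash
mkdir -p pics; ls; cat > h.py <<'E'
from plant import *
import numpy as np, cv2
def snap(n,out=None):
    s=snapshot(n)
    if out: cv2.imwrite('pics/'+out,s['frame'])
    return s
def ray(s,u,v):
    f=192/np.tan(np.radians(s['fov_y'])/2)
    d=np.array([(u-s['cx'])/f,-(v-s['cy'])/f,-1.])
    M=np.array(s['world_to_cam']);R=M[:3,:3]
    return -R.T@M[:3,3], R.T@d
def onz(s,u,v,z):
    o,d=ray(s,u,v); return o+d*(z-o[2])/d[2]
def proj(s,p):
    f=192/np.tan(np.radians(s['fov_y'])/2)
    M=np.array(s['world_to_cam']);c=M[:3,:3]@np.array(p)+M[:3,3]
    return s['cx']+f*c[0]/-c[2], s['cy']-f*c[1]/-c[2]
E
python3 - <<'E'
from h import *
a=snap('top');b=snap('side')
print({k:v for k,v in a.items() if k!='frame'})
print(get_obs())
cv2.imwrite('pics/top1.png',a['frame']);cv2.imwrite('pics/side1.png',b['frame'])
print([k for k in b]); print(b['fov_y'],b['cx'],b['cy'])
E
```

```text
pics
{'fov_y': 45.27621155593699, 'cx': 254.62041528614427, 'cy': 186.80302930940977, 'world_to_cam': array([[-0.01874428, -0.99977269, -0.01016006,  0.00682232],
       [ 0.99265959, -0.01982336,  0.1193062 , -0.53182282],
       [-0.11948049, -0.00784917,  0.99280552, -1.34086455],
       [ 0.        ,  0.        ,  0.        ,  1.        ]])}
{'clock': 0.1, 'joint_pos': array([ 8.85280815e+01,  2.05845669e+01,  6.38718319e-01, -1.97369681e-02,
       -7.01345676e+01, -1.65044716e+01]), 'qvel': array([-0.15733084, -0.06457136,  0.07705381,  0.05977593,  0.03519253,
       -0.01406735]), 'tau': array([-1.27491137e-03, -5.84166777e+01,  2.93752170e+01,  7.01548353e+00,
        1.01937188e-02, -5.53920711e-05]), 'tool_pos': array([0.20822744, 0.64161726, 0.22573896]), 'orientation': array([   3.51307799,   89.91747031, -104.4700321 ]), 'force': array([0.58179325, 0.42057382, 0.38332651]), 'moment': array([ 0.00764331, -0.02933378, -0.02313857]), 'opening': 0.0878114443537408}
['frame', 'fov_y', 'cx', 'cy', 'world_to_cam']
54.772231812986305 256.5185081866784 193.73254110311342
```

View pics/top1.png

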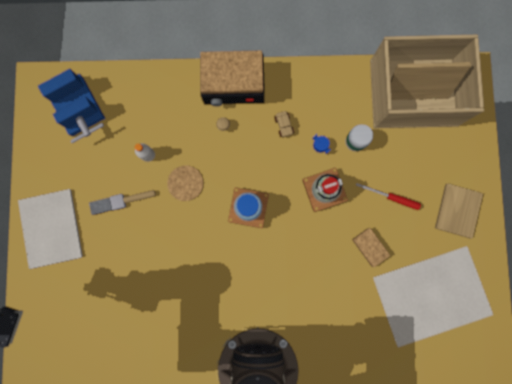

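View pics/side1.png

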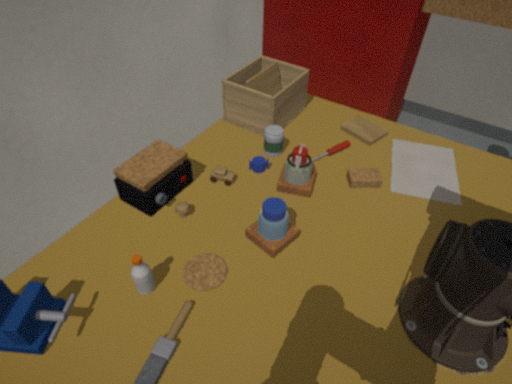

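The top view shows the red cap at about (328,187), the coaster at (186,183), the blue lid at (248,206) and a loose blue look-alike at (321,144). The side view shows the cap near (299,157) and the coaster near (205,271).

```bash
python3 - <<'E'
from h import *
a=snap('top');b=snap('side')
def red(s,box):
    f=s['frame'];x0,x1,y0,y1=box
    h=cv2.cvtColor(f,cv2.COLOR_BGR2HSV);m=(((h[...,0]<8)|(h[...,0]>172))&(h[...,1]>140)&(h[...,2]>90)).astype(np.uint8)
    k=np.zeros_like(m);k[y0:y1,x0:x1]=m[y0:y1,x0:x1]; return k
m=red(a,(305,350,165,210));p=np.argwhere(m)[:,::-1]
(c,r)=cv2.minEnclosingCircle(p.astype(np.float32));print(c,r,len(p),onz(a,*c,.134))
m=red(b,(280,320,140,175));p=np.argwhere(m)[:,::-1];print('side red bbox',p.min(0),p.max(0),len(p))
c1=onz(a,*c,.134)
print('proj side', proj(b,c1), proj(b,[c1[0],c1[1],.115]))
# coaster: colour
f=a['frame'][160:206,163:210].copy();cv2.imwrite('pics/x.png',f)
h=cv2.cvtColor(a['frame'],cv2.COLOR_BGR2HSV);print('cork',h[183,186],'table',h[220,186])
hb=cv2.cvtColor(a['frame'],cv2.COLOR_BGR2HSV)
m=((h[...,1]<190)).astype(np.uint8);k=np.zeros_like(m);k[158:208,161:212]=m[158:208,161:212]
k=cv2.morphologyEx(k,cv2.MORPH_OPEN,np.ones((3,3)));k=cv2.morphologyEx(k,cv2.MORPH_CLOSE,np.ones((5,5)))
cs,_=cv2.findContours(k,0,1);cc=max(cs,key=cv2.contourArea);c,r=cv2.minEnclosingCircle(cc);print('coaster',c,r,cv2.contourArea(cc),onz(a,*c,.006))
q=onz(a,*c,.006);print(proj(b,q))
z=[onz(a,c[0]+r,c[1],.006)-q];print(z)
print(onz(a,248,206,.125))
cv2.imwrite('pics/crop.png',np.hstack([cv2.resize(a['frame'][160:215,295:360],(590,500),interpolation=2),cv2.resize(k[158:208,161:212]*255,(200,500))[...,None].repeat(3,2)]))
E
```

```text
(330.0, 185.0) 8.602425575256348 149 [ 0.52042041 -0.2120094   0.134     ]
side red bbox [292 147] [306 164] 129
proj side (np.float64(300.02088027468204), np.float64(149.53042950363547)) (np.float64(299.37564945733874), np.float64(154.65286425554018))
cork [ 16 118 158] table [ 21 139 167]
coaster (186.0, 182.5) 35.00366973876953 2450.0 [0.55234376 0.20549879 0.006     ]
(np.float64(205.45130224991723), np.float64(268.30256419750265))
[array([-0.00214106, -0.1066985 ,  0.        ])]
[0.46757056 0.01509372 0.125     ]
```

View pics/crop.png

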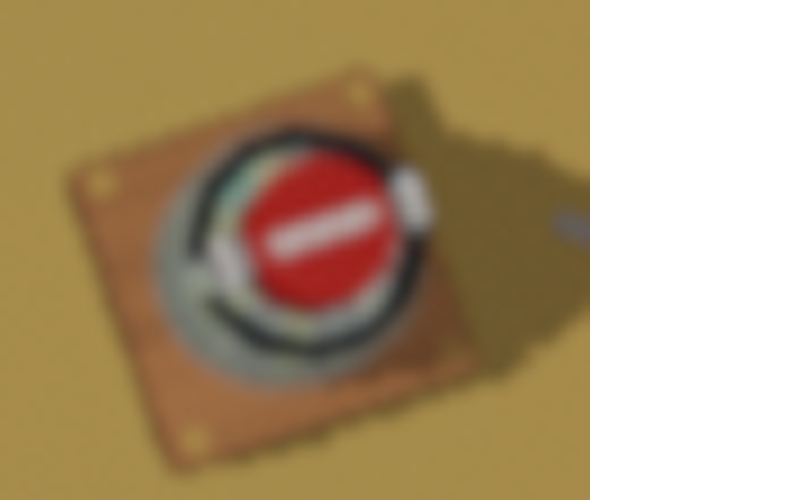

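```bash
cat >> h.py <<'E'
from scipy.spatial.transform import Rotation as Ro
def rel(p=None,phi=None):
    o=get_obs();R=Ro.from_euler('xyz',o['orientation'],degrees=True).as_matrix()
    z=R[:,2];ph=np.degrees(np.arctan2(z[1],z[0]))
    print('t',o['clock'],'pos',o['tool_pos'].round(4),'open',round(o['opening'],4),'jaw',ph.round(2),'q',o['joint_pos'].round(1),'F',o['force'].round(1),'M',o['moment'].round(2))
    print('x',R[:,0].round(3),'y',R[:,1].round(3))
    if p is not None: print('shift mm',(R.T@(np.array(p)-o['tool_pos'])*1000).round(1))
    if phi is not None: print('turn about x (cw)', ((ph-phi+90)%180-90).round(2))
E
python3 - <<'E'
from h import *
rel([.52,-.212,.227],108)
a=snap('top')
d=onz(a,295+382/9.08,160+212/9.08,.134)-onz(a,295+270/9.08,160+248/9.08,.134)
print(d,np.degrees(np.arctan2(d[1],d[0])))
E
```

```text
t 0.2 pos [0.2083 0.6418 0.226 ] open 0.0877 jaw -107.98 q [ 88.5  20.6   0.7  -0.  -70.1 -16.5] F [-0.2 -0.5  0.9] M [0.04 0.03 0.05]
x [-0.    -0.001 -1.   ] y [ 0.951 -0.309  0.   ]
shift mm [-2.000e-01  5.601e+02  7.158e+02]
turn about x (cw) -35.98
[ 0.01031968 -0.03433907  0.        ] -73.27327195836321
```

```bash
cat > plan.py <<'E'
from h import *
def plan(wps,turn,n,phi=None):
    o=get_obs();R=Ro.from_euler('xyz',o['orientation'],degrees=True).as_matrix()
    P=np.array([o['tool_pos']]+list(wps),float);s=np.r_[0,np.cumsum(np.linalg.norm(np.diff(P,axis=0),axis=1))]
    q=np.array([np.interp(np.linspace(0,s[-1],n+1),s,P[:,i]) for i in range(3)]).T
    for i in range(n):
        d=R.T@(q[i+1]-q[i])*1000
        print(*d.round().astype(int),round(turn/n,1),end=' | ')
        if i%5==4: print()
        R=R@Ro.from_euler('x',turn/n,degrees=True).as_matrix()
E
python3 - <<'E'
from plan import *
plan([[.48,.25,.226],[.52,-.212,.226]],145,20)
E
```

```text
0 37 28 7.2 | 0 41 24 7.2 | 0 43 18 7.2 | 0 45 13 7.2 | 0 47 7 7.2 | 
0 47 1 7.2 | 0 47 -5 7.2 | 0 46 -11 7.2 | 0 44 -17 7.2 | 0 42 -22 7.2 | 
0 46 -8 7.2 | 0 46 -10 7.2 | 0 44 -16 7.2 | 0 42 -21 7.2 | 0 39 -27 7.2 | 
0 35 -31 7.2 | 0 31 -35 7.2 | 0 26 -39 7.2 | 0 21 -42 7.2 | 0 16 -44 7.2 |
```

Request:
arm_command:
  commands: [0, 37, 28, 7.2, 100, 0, 41, 24, 7.2, 100, 0, 43, 18, 7.2, 100, 0, 45, 13, 7.2, 100, 0, 47, 7, 7.2, 100]

```text
clock: 0.88
tool_pos: [0.3422, 0.4444, 0.2246]
orientation: [49.4, 89.9, -95.4]
force: [0.7, 0.3, -0.4]
opening: 0.0875
```

Request:
arm_command:
  commands: [0, 47, 1, 7.2, 100, 0, 47, -5, 7.2, 100, 0, 46, -11, 7.2, 100, 0, 44, -17, 7.2, 100, 0, 42, -22, 7.2, 100]

```text
clock: 1.5
tool_pos: [0.4765, 0.241, 0.2258]
orientation: [131.4, 89.9, -50.6]
force: [0.4, -0.3, 0.3]
opening: 0.0876
```

```bash
python3 - <<'E'
from plan import *
rel([.52,-.212,.226],107)
plan([[.52,-.212,.226]],80,12)
E
```

```text
t 1.5 pos [0.4765 0.241  0.2258] open 0.0876 jaw 178.02 q [ 47.9   7.3 -17.2   0.1 -65.6 -50. ] F [ 0.4 -0.3  0.3] M [ 0.12 -0.17 -0.03]
x [ 0.001 -0.001 -1.   ] y [-0.035 -0.999  0.001]
shift mm [ 3.000e-01  4.512e+02 -5.910e+01]
turn about x (cw) 71.02
0 38 -5 6.7 | 0 37 -9 6.7 | 0 35 -13 6.7 | 0 34 -17 6.7 | 0 31 -21 6.7 | 
0 29 -25 6.7 | 0 26 -28 6.7 | 0 22 -31 6.7 | 0 18 -33 6.7 | 0 15 -35 6.7 | 
0 10 -36 6.7 | 0 6 -37 6.7 |
```

```bash
python3 - <<'E'
from plan import *
plan([[.52,-.212,.226]],71,10)
E
```

```text
0 45 -6 7.1 | 0 44 -11 7.1 | 0 42 -17 7.1 | 0 40 -22 7.1 | 0 37 -27 7.1 | 
0 33 -31 7.1 | 0 29 -35 7.1 | 0 25 -38 7.1 | 0 20 -41 7.1 | 0 15 -43 7.1 |
```

Request:
arm_command:
  commands: [0, 45, -6, 7.1, 100, 0, 44, -11, 7.1, 100, 0, 42, -17, 7.1, 100, 0, 40, -22, 7.1, 100, 0, 37, -27, 7.1, 100]

```text
clock: 2.12
tool_pos: [0.4974, 0.0069, 0.2263]
orientation: [-166.7, 89.9, -25.4]
force: [0.8, 0.0, 0.2]
opening: 0.0882
```

Request:
arm_command:
  commands: [0, 33, -31, 7.1, 100, 0, 29, -35, 7.1, 100, 0, 25, -38, 7.1, 100, 0, 20, -41, 7.1, 100, 0, 15, -43, 7.1, 100]

```text
clock: 2.75
tool_pos: [0.5113, -0.2276, 0.2274]
orientation: [-111.4, 89.8, -6.8]
force: [1.7, 0.4, 0.2]
opening: 0.0876
```

```bash
python3 - <<'E'
from h import *
rel([.52,-.212,.226],107)
s=snap('wrist','w1.png')
print(s['fov_y'],s['cx'],s['cy'],proj(s,[.52,-.212,.134]))
E
```

```text
t 2.75 pos [ 0.5113 -0.2276  0.2274] open 0.0876 jaw 104.62 q [ -3.9   9.6 -14.2   0.  -66.  -71.4] F [1.7 0.4 0.2] M [ 0.12 -0.22 -0.  ]
x [ 0.004 -0.    -1.   ] y [-0.968 -0.252 -0.004]
shift mm [  1.4 -12.3  12.9]
turn about x (cw) -2.38
61.0057298798973 255.97149138718777 199.61434281011253 (np.float64(273.0705111205249), np.float64(217.95433946066976))
```

View pics/w1.png

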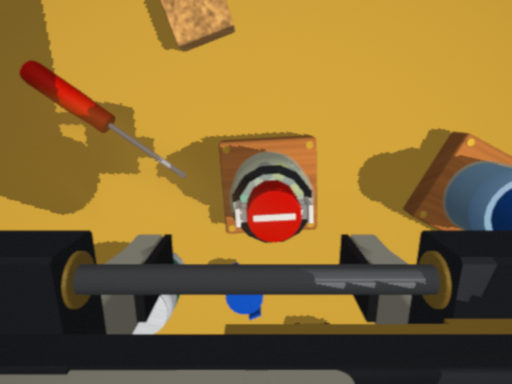

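Wrist view: red cap top centred near (275,216), with its stripe nearly along the image row. The tabs are at about (238,213) and (310,213). It is clear of the jaws.

```bash
cat > cap.py <<'E'
from h import *
def cap(zt,box=(180,400,130,250)):
    s=snap('wrist');f=s['frame'];x0,x1,y0,y1=box
    h=cv2.cvtColor(f,cv2.COLOR_BGR2HSV)
    m=np.zeros(f.shape[:2],np.uint8);m[y0:y1,x0:x1]=(((h[...,0]<8)|(h[...,0]>172))&(h[...,1]>170)&(h[...,2]>150))[y0:y1,x0:x1]*255
    cs,hi=cv2.findContours(m,cv2.RETR_CCOMP,1)
    i=max(range(len(cs)),key=lambda i:cv2.contourArea(cs[i]));e=cs[i]
    holes=[cs[j] for j in range(len(cs)) if hi[0][j][3]==i]
    st=max(holes,key=cv2.contourArea);(cx,cy),wh,an=cv2.minAreaRect(st)
    b=cv2.boxPoints(cv2.minAreaRect(st));L=max([(np.linalg.norm(b[k]-b[(k+1)%4]),k) for k in range(2)])[1]
    d=onz(s,*b[(L+1)%4],zt)-onz(s,*b[L],zt)
    print('stripe',(cx,cy),wh,onz(s,cx,cy,zt).round(4),'phi',np.degrees(np.arctan2(d[1],d[0]))%180)
    print('red',cv2.boundingRect(e))
    return s
if __name__=='__main__':
    cap(.134)
    rel([.52,-.212,.226],107)
E
python3 cap.py
```

```text
stripe (278.8755187988281, 218.50779724121094) (9.980525970458984, 46.09755325317383) [ 0.5192 -0.2115  0.134 ] phi 107.9444769751566
red (252, 190, 55, 53)
t 2.85 pos [ 0.5111 -0.2295  0.2268] open 0.0875 jaw 104.46 q [ -4.1   9.7 -14.2   0.  -66.  -71.4] F [ 0.1 -0.3  0.2] M [ 0.19 -0.11 -0.02]
x [ 0.003 -0.001 -1.   ] y [-0.968 -0.25  -0.003]
shift mm [  0.8 -13.   14.7]
turn about x (cw) -2.54
```

Request:
arm_command:
  commands: [0, -12.4, 15.3, -3.4, 100, 20, 0, 0, 0, 100, 20, 0, 0, 0, 100, 0, 0, 0, 0, 100]

```text
clock: 3.35
tool_pos: [0.5207, -0.2075, 0.1863]
orientation: [-115.8, 89.8, -7.3]
force: [0.2, -0.1, 0.4]
opening: 0.0875
```

```bash
python3 - <<'E'
from cap import *
s=cap(.134,(150,420,100,340)); cv2.imwrite('pics/w2.png',s['frame'])
rel([.5193,-.2116,.107],107.9)
E
```

```text
stripe (281.0000305175781, 219.00003051757812) (1.4142134189605713, 1.4142134189605713) [ 0.5145 -0.1925  0.134 ] phi 62.544613991548026
red (237, 200, 48, 46)
t 3.4 pos [ 0.5214 -0.2077  0.1874] open 0.0877 jaw 108.51 q [ -1.7  11.4 -17.4   0.1 -60.9 -69.8] F [0.7 0.3 0. ] M [ 0.08 -0.17 -0.01]
x [ 0.006 -0.001 -1.   ] y [-0.948 -0.318 -0.005]
shift mm [80.3  3.6 -2.8]
turn about x (cw) 0.61
```

View pics/w2.png

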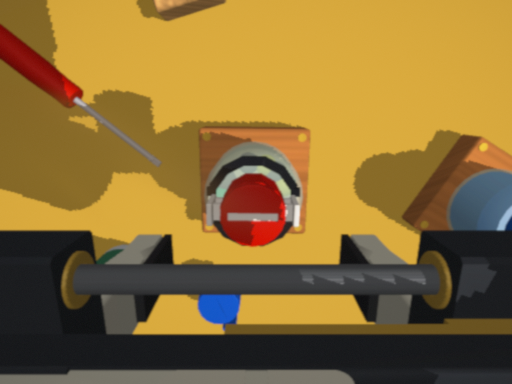

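Second wrist view: stripe runs from (227,217) to (280,217). Red cap centre is near (253,211).

```bash
python3 - <<'E'
from h import *
s=snap('wrist');f=s['frame'][185:250,200:310]
h=cv2.cvtColor(f,cv2.COLOR_BGR2HSV)
m=((h[...,1]<110)&(h[...,2]>120)).astype(np.uint8);n,l,st,c=cv2.connectedComponentsWithStats(m)
for i in range(1,n):
    if st[i,4]>30:
        r=cv2.minAreaRect(np.argwhere(l==i)[:,::-1].astype(np.float32));print(st[i],c[i]+[200,185],r)
for p in [(253.5,217)]: print(onz(s,*p,.134))
a,b=onz(s,228,217,.134),onz(s,279,217,.134);print(np.degrees(np.arctan2(*(b-a)[1::-1]))%180)
rel()
E
```

```text
[  6   0  24  39 485] [215.40206186 203.39793814] ((14.648417472839355, 17.916744232177734), (18.47086524963379, 42.266395568847656), 15.708637237548828)
[ 78   0  25  41 550] [292.16       203.67818182] ((90.0, 20.0), (40.0, 24.0), 90.0)
[ 28  27  51   8 383] [253.23498695 215.28981723] ((53.0, 30.5), (7.0, 50.0), 90.0)
[ 0.52016471 -0.21083182  0.134     ]
108.5210434062561
t 3.45 pos [ 0.5217 -0.2081  0.188 ] open 0.0875 jaw 108.48 q [ -1.7  11.4 -17.4   0.1 -60.9 -69.8] F [ 1.  -0.1  1.3] M [ 0.03 -0.14 -0.02]
x [ 0.007 -0.001 -1.   ] y [-0.948 -0.317 -0.006]
```

Request:
arm_command:
  commands: [30, 3.4, -2.4, 0, 100, 25, 0, 0, 0, 100, 20, 0, 0, 0, 100, 4, 0, 0, 0, 100, 0, 0, 0, 0, 100]

```text
clock: 4.08
tool_pos: [0.5249, -0.2101, 0.1137]
orientation: [-119.0, 89.0, -10.1]
force: [-0.1, 0.0, -0.1]
opening: 0.0877
```

```bash
python3 - <<'E'
from h import *
s=snap('wrist','w3.png')
rel([.5197,-.2113,.107],108.5)
E
```

```text
t 4.125 pos [ 0.525  -0.2101  0.1139] open 0.0877 jaw 108.86 q [ -1.9  15.5 -22.8   0.2 -50.7 -69.4] F [ 0.6 -0.6  0.5] M [ 0.08 -0.1   0.01]
x [ 0.018 -0.003 -1.   ] y [-0.946 -0.323 -0.016]
shift mm [6.8 5.5 0.7]
turn about x (cw) 0.36
```

View pics/w3.png

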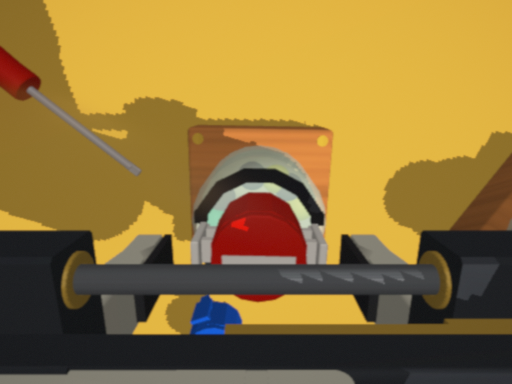

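The fingers straddle both tabs, left at (202,245) and right at (316,245), centred between the jaws.

Request:
arm_command:
  commands: [4, 5.5, 0.7, 0.3, 100, 3, 1, 0, 0, 100, 0, 0.5, 0, 0, 100]

```text
clock: 4.5
tool_pos: [0.5188, -0.2119, 0.1083]
orientation: [-117.9, 88.8, -9.3]
force: [0.1, 0.1, 0.9]
opening: 0.088
```

```bash
python3 - <<'E'
from h import *
rel([.5197,-.2113,.107],108.5)
E
```

```text
t 4.5 pos [ 0.5188 -0.2119  0.1083] open 0.088 jaw 108.55 q [ -2.1  15.3 -23.9   0.2 -49.6 -69.5] F [0.1 0.1 0.9] M [ 0.09 -0.1  -0.03]
x [ 0.021 -0.003 -1.   ] y [-0.948 -0.318 -0.019]
shift mm [ 1.3 -1.1  0.3]
turn about x (cw) 0.05
```

Request:
arm_command:
  commands: [0, 0, 0, 0, 72, 0, 0, 0, 0, 66, 0, 0, 0, 0, 60, 0, 0, 0, 0, 55, 0, 0, 0, 0, 50]

```text
clock: 5.12
tool_pos: [0.519, -0.212, 0.1089]
orientation: [-118.3, 88.8, -9.7]
force: [-2.0, 0.7, 2.3]
opening: 0.0531
```

```bash
python3 - <<'E'
from h import *
rel([.5197,-.2113,.107],108.5)
E
```

```text
t 5.125 pos [ 0.519  -0.212   0.1089] open 0.0531 jaw 108.56 q [ -2.1  15.3 -23.9   0.2 -49.6 -69.5] F [-2.   0.7  2.3] M [0.4  0.29 0.  ]
x [ 0.021 -0.004 -1.   ] y [-0.948 -0.318 -0.019]
shift mm [ 1.9 -0.9  0.5]
turn about x (cw) 0.06
```

Request:
arm_command:
  commands: [0, 0, 0, -5, 50, 0, 0, 0, -5, 50, 0, 0, 0, -5, 50, 0, 0, 0, -5, 50, 0, 0, 0, 0, 50]

```text
clock: 5.75
tool_pos: [0.52, -0.2118, 0.109]
orientation: [-137.5, 88.7, -8.4]
force: [-2.2, 0.4, 2.1]
opening: 0.0529
```

```bash
python3 - <<'E'
from h import *
rel([.519,-.212,.109],128.5)
E
```

```text
t 5.75 pos [ 0.52   -0.2118  0.109 ] open 0.0529 jaw 129.13 q [ -2.1  15.3 -23.9   0.2 -49.5 -48.9] F [-2.2  0.4  2.1] M [0.09 0.27 0.04]
x [ 0.023 -0.003 -1.   ] y [-0.775 -0.631 -0.016]
shift mm [-0.   0.9  0.5]
turn about x (cw) 0.63
```

Request:
arm_command:
  commands: [0, 0, 0, -2.5, 50, 0, 0, 0, -2, 50, 0, 0, 0, -2, 50, 0, 0, 0, -2, 50, 0, 0, 0, -2, 50]

```text
clock: 6.38
tool_pos: [0.5202, -0.2116, 0.1091]
orientation: [-147.6, 88.6, -7.8]
force: [0.2, 1.4, 1.5]
opening: 0.053
```

```bash
python3 - <<'E'
from h import *
rel([.519,-.212,.109],139)
E
```

```text
t 6.375 pos [ 0.5202 -0.2116  0.1091] open 0.053 jaw 139.79 q [ -2.1  15.3 -23.8   0.2 -49.5 -38.3] F [0.2 1.4 1.5] M [ 0.44  0.02 -0.05]
x [ 0.023 -0.003 -1.   ] y [-0.645 -0.764 -0.013]
shift mm [0.  1.1 0.7]
turn about x (cw) 0.79
```

Request:
arm_command:
  commands: [0, 0, 0, -1.8, 50, 0, 0, 0, -1.8, 50, 0, 0, 0, -1.8, 50, 0, 0, 0, -1.8, 50]

```text
clock: 6.88
tool_pos: [0.5204, -0.2117, 0.1091]
orientation: [-155.4, 88.6, -7.9]
force: [0.3, 1.0, 0.8]
opening: 0.0533
```

```bash
python3 - <<'E'
from h import *
rel()
E
```

```text
t 6.875 pos [ 0.5204 -0.2117  0.1091] open 0.0533 jaw 147.49 q [ -2.1  15.3 -23.8   0.2 -49.5 -30.6] F [0.3 1.  0.8] M [ 0.34 -0.    0.02]
x [ 0.024 -0.003 -1.   ] y [-0.537 -0.843 -0.01 ]
```

Request:
arm_command:
  commands: [0, 0, 0, -1.8, 50, 0, 0, 0, -1.8, 50, 0, 0, 0, -1.8, 50]

```text
clock: 7.25
tool_pos: [0.5205, -0.2116, 0.1091]
orientation: [-161.0, 88.6, -7.7]
force: [-0.1, 0.7, 0.5]
opening: 0.0531
```

```bash
python3 - <<'E'
from h import *
rel()
E
```

```text
t 7.25 pos [ 0.5205 -0.2116  0.1091] open 0.0531 jaw 153.27 q [ -2.1  15.3 -23.8   0.2 -49.5 -24.8] F [-0.1  0.7  0.5] M [ 0.45 -0.05 -0.05]
x [ 0.024 -0.003 -1.   ] y [-0.45  -0.893 -0.008]
```

Request:
arm_command:
  commands: [0, 0, 0, -1.8, 50, 0, 0, 0, -1.8, 50, 0, 0, 0, -1.8, 50]

```text
clock: 7.62
tool_pos: [0.5206, -0.2116, 0.1091]
orientation: [-166.8, 88.6, -7.7]
force: [0.6, 1.0, 0.3]
opening: 0.0531
```

```bash
python3 - <<'E'
from h import *
rel()
E
```

```text
t 7.625 pos [ 0.5206 -0.2116  0.1091] open 0.0531 jaw 159.06 q [ -2.1  15.3 -23.8   0.2 -49.5 -19. ] F [0.6 1.  0.3] M [ 0.41 -0.1  -0.01]
x [ 0.024 -0.003 -1.   ] y [-0.357 -0.934 -0.006]
```

50.5° turned, no stop yet.

Request:
arm_command:
  commands: [0, 0, 0, -1.8, 50, 0, 0, 0, -1.8, 50, 0, 0, 0, -1.8, 50]

```text
clock: 8.0
tool_pos: [0.5208, -0.2116, 0.1092]
orientation: [-172.6, 88.6, -7.8]
force: [-0.0, 1.2, 1.5]
opening: 0.0533
```

```bash
python3 - <<'E'
from h import *
rel()
E
```

```text
t 8.0 pos [ 0.5208 -0.2116  0.1092] open 0.0533 jaw 164.85 q [ -2.1  15.3 -23.8   0.2 -49.5 -13.2] F [-0.   1.2  1.5] M [ 0.4  -0.11  0.01]
x [ 0.024 -0.003 -1.   ] y [-0.261 -0.965 -0.003]
```

Request:
arm_command:
  commands: [0, 0, 0, -1.8, 50, 0, 0, 0, -1.8, 50, 0, 0, 0, -1.8, 50]

```text
clock: 8.38
tool_pos: [0.5209, -0.2117, 0.1092]
orientation: [-178.5, 88.6, -7.9]
force: [1.4, 0.7, 0.4]
opening: 0.0531
```

```bash
python3 - <<'E'
from h import *
rel()
a=snap('top');cv2.imwrite('pics/t2.png',cv2.resize(a['frame'][155:220,290:370],(640,520),interpolation=2))
E
```

```text
t 8.375 pos [ 0.5209 -0.2117  0.1092] open 0.0531 jaw 170.65 q [ -2.1  15.3 -23.8   0.2 -49.5  -7.4] F [1.4 0.7 0.4] M [ 0.33 -0.2  -0.03]
x [ 0.025 -0.003 -1.   ] y [-0.163 -0.987 -0.001]
```

View pics/t2.png

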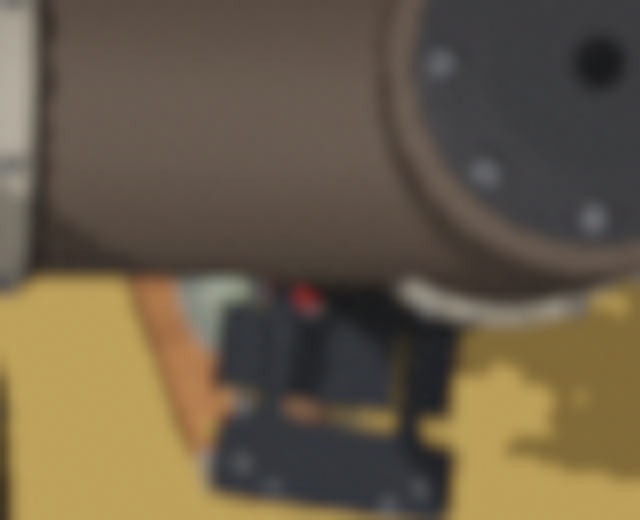

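The arm hides the cap from the top camera here, so I'll rely on feel: 62° turned and still free.

Request:
arm_command:
  commands: [0, 0, 0, -1.8, 50, 0, 0, 0, -1.8, 50]

```text
clock: 8.68
tool_pos: [0.5207, -0.2117, 0.1092]
orientation: [177.4, 88.6, -8.0]
force: [-0.3, 0.3, 1.5]
opening: 0.053
```

```bash
python3 - <<'E'
from h import *
rel()
E
```

```text
t 8.675 pos [ 0.5207 -0.2117  0.1092] open 0.053 jaw 174.55 q [ -2.1  15.3 -23.8   0.2 -49.5  -3.5] F [-0.3  0.3  1.5] M [ 0.28  0.24 -0.04]
x [ 0.024 -0.003 -1.   ] y [-0.095 -0.995  0.001]
```

```bash
python3 - <<'E'
from h import *
s=snap('wrist','w4.png')
E
```

```text
(no output)
```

View pics/w4.png

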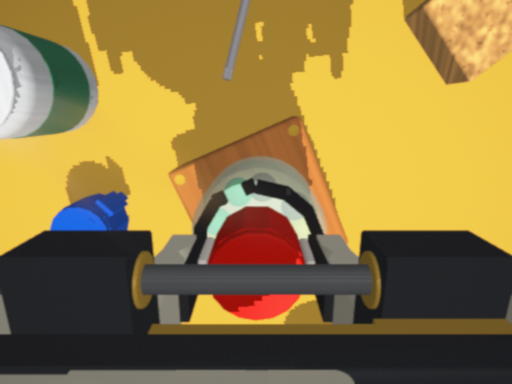

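The tabs are still between the fingers (about x 208 and 306) while the collar notch now sits at (235,195), so the cap turns with the jaws.

Request:
arm_command:
  commands: [0, 0, 0, -1.5, 50, 0, 0, 0, -1.5, 50]

```text
clock: 8.98
tool_pos: [0.5201, -0.2118, 0.1092]
orientation: [173.7, 88.7, -8.4]
force: [-1.1, 0.6, 2.2]
opening: 0.0526
```

```bash
python3 - <<'E'
from h import *
rel()
E
```

```text
t 8.975 pos [ 0.5201 -0.2118  0.1092] open 0.0526 jaw 177.81 q [ -2.1  15.3 -23.8   0.2 -49.5  -0.2] F [-1.1  0.6  2.2] M [ 0.31  0.44 -0.11]
x [ 0.023 -0.003 -1.   ] y [-0.038 -0.999  0.003]
```

Request:
arm_command:
  commands: [0, 0, 0, -1, 50]

```text
clock: 9.1
tool_pos: [0.5201, -0.2118, 0.1092]
orientation: [172.8, 88.7, -8.4]
force: [-0.3, 0.7, 2.0]
opening: 0.053
```

```bash
python3 - <<'E'
from h import *
rel()
E
```

```text
t 9.1 pos [ 0.5201 -0.2118  0.1092] open 0.053 jaw 178.88 q [ -2.1  15.3 -23.8   0.2 -49.5   0.8] F [-0.3  0.7  2. ] M [ 0.35  0.23 -0.2 ]
x [ 0.023 -0.003 -1.   ] y [-0.02  -1.     0.003]
```

Request:
arm_command:
  commands: [0, 0, 0, -1, 50]

```text
clock: 9.22
tool_pos: [0.52, -0.2118, 0.1092]
orientation: [172.0, 88.7, -8.1]
force: [-0.5, -0.2, 1.5]
opening: 0.0532
```

```bash
python3 - <<'E'
from h import *
rel()
E
```

```text
t 9.225 pos [ 0.52   -0.2118  0.1092] open 0.0532 jaw 179.93 q [ -2.1  15.3 -23.8   0.2 -49.5   1.9] F [-0.5 -0.2  1.5] M [ 0.28  0.2  -0.38]
x [ 0.023 -0.003 -1.   ] y [-0.001 -1.     0.003]
```

The moment is up to 0.38 N m and rising with each degree, so this is the stop. I'll ease back a little and lift gently.

Request:
arm_command:
  commands: [0, 0, 0, 1.8, 50, -2, 0, 0, 0, 50, -2, 0, 0, 0, 50]

```text
clock: 9.6
tool_pos: [0.5197, -0.2116, 0.1124]
orientation: [174.9, 88.7, -7.1]
force: [1.1, 0.5, -4.1]
opening: 0.0531
```

```bash
python3 - <<'E'
from h import *
rel()
E
```

```text
t 9.6 pos [ 0.5197 -0.2116  0.1124] open 0.0531 jaw 177.99 q [ -2.1  15.1 -23.6   0.1 -50.   -0. ] F [ 1.1  0.5 -4.1] M [ 0.25 -0.41 -0.05]
x [ 0.022 -0.003 -1.   ] y [-0.035 -0.999  0.002]
```

Request:
arm_command:
  commands: [-1.5, 0, 0, 0, 50, -1.5, 0, 0, 0, 50]

```text
clock: 9.85
tool_pos: [0.5197, -0.2114, 0.1154]
orientation: [175.0, 88.7, -7.0]
force: [1.0, 0.7, -1.3]
opening: 0.0526
```

```bash
python3 - <<'E'
from h import *
rel()
E
```

```text
t 9.85 pos [ 0.5197 -0.2114  0.1154] open 0.0526 jaw 178.01 q [ -2.1  14.9 -23.4   0.1 -50.4  -0. ] F [ 1.   0.7 -1.3] M [ 0.19 -0.15 -0.04]
x [ 0.022 -0.003 -1.   ] y [-0.035 -0.999  0.002]
```

Request:
arm_command:
  commands: [-7, 0, 0, 0, 50, -7, 0, 0, 0, 50, -7, 0, 0, 0, 50, -8, 0, 0, 0, 50, -10, 0, 0, 0, 50]

```text
clock: 10.48
tool_pos: [0.5185, -0.2116, 0.1575]
orientation: [173.6, 88.7, -8.4]
force: [-0.2, 0.4, -1.3]
opening: 0.0532
```

Request:
arm_command:
  commands: [-15, 0, 0, 0, 50, -20, 0, 0, 0, 50, -10, 0, 0, 0, 50]

```text
clock: 10.85
tool_pos: [0.5176, -0.2116, 0.2061]
orientation: [173.4, 88.7, -8.6]
force: [-0.5, -0.8, -0.7]
opening: 0.0534
```

```bash
python3 - <<'E'
from plan import *
rel([.5523,.2055,.15])
s=snap('side');cv2.imwrite('pics/s2.png',cv2.resize(s['frame'][90:210,220:380],(640,480)))
plan([[.50,0,.205],[.5523,.2055,.205]],0,10)
E
```

```text
t 10.85 pos [ 0.5176 -0.2116  0.2061] open 0.0534 jaw 178.03 q [ -2.1   9.7 -17.    0.2 -62.    0. ] F [-0.5 -0.8 -0.7] M [ 0.1   0.04 -0.03]
x [ 0.023 -0.004 -1.   ] y [-0.034 -0.999  0.003]
shift mm [  55.5 -418.2  -19. ]
0 -42 5 0.0 | 0 -42 5 0.0 | 0 -42 5 0.0 | 0 -42 5 0.0 | 0 -42 5 0.0 | 
0 -41 -9 0.0 | 0 -41 -9 0.0 | 0 -41 -9 0.0 | 0 -41 -9 0.0 | 0 -41 -9 0.0 |
```

View pics/s2.png

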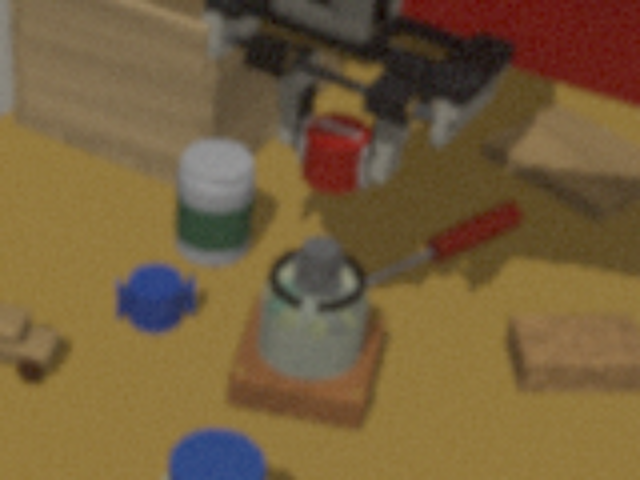

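The side view shows the cap off the neck and held between the fingers, upright. Next I'll refine the coaster's position.

```bash
python3 - <<'E'
from h import *
for n,(x0,x1,y0,y1) in {'top':(150,225,150,215),'side':(165,245,238,300)}.items():
    s=snap(n);f=cv2.cvtColor(s['frame'],cv2.COLOR_BGR2LAB)[y0:y1,x0:x1].astype(float)
    bg=np.median(np.r_[f[:3].reshape(-1,3),f[-3:].reshape(-1,3)],0)
    d=cv2.GaussianBlur(np.abs(f[...,2]-bg[2]).astype(np.float32),(5,5),0)
    _,m=cv2.threshold(cv2.convertScaleAbs(d,alpha=5),0,255,cv2.THRESH_OTSU)
    m=cv2.morphologyEx(m,cv2.MORPH_OPEN,np.ones((5,5)));cs,_=cv2.findContours(m,0,1);c=max(cs,key=cv2.contourArea)
    e=cv2.fitEllipse(cv2.convexHull(c));print(n,e,onz(s,e[0][0]+x0,e[0][1]+y0,.006))
E
```

```text
top ((35.27120590209961, 32.81155776977539), (34.86143112182617, 36.10221862792969), 78.31944274902344) [0.55143123 0.20772279 0.006     ]
side ((39.84114074707031, 33.6456413269043), (37.04134750366211, 44.61609649658203), 75.88098907470703) [0.54731771 0.21418469 0.006     ]
```

Request:
arm_command:
  commands: [0, -42, 5, 0, 50, 0, -42, 5, 0, 50, 0, -42, 5, 0, 50, 0, -42, 5, 0, 50, 0, -42, 5, 0, 50]

```text
clock: 11.62
tool_pos: [0.497, 0.0026, 0.199]
orientation: [168.5, 89.1, -13.8]
force: [0.5, -0.0, 0.8]
opening: 0.053
```

Request:
arm_command:
  commands: [0, -41, -9, 0, 50, 0, -41, -9, 0, 50, 0, -41, -9, 0, 50, 0, -41, -9, 0, 50, 0, -30, -9, 0, 50]

```text
clock: 12.25
tool_pos: [0.5474, 0.2013, 0.1947]
orientation: [149.2, 89.4, -33.0]
force: [0.7, 1.0, -0.4]
opening: 0.053
```

```bash
python3 - <<'E'
from h import *
rel([.5523,.2055,.05])
E
```

```text
t 12.25 pos [0.5474 0.2013 0.1947] open 0.053 jaw 177.75 q [ 39.8  13.  -14.5   0.7 -62.3 -42.4] F [ 0.7  1.  -0.4] M [ 0.08 -0.05 -0.01]
x [ 0.009 -0.006 -1.   ] y [-0.039 -0.999  0.006]
shift mm [144.7  -5.3  -3.4]
```

Request:
arm_command:
  commands: [25, -7.8, -2, 0, 50, 40, 0, 0, 0, 50, 40, 0, 0, 0, 50, 25, 0, 0, 0, 50, 10, 0, 0, 0, 50]

```text
clock: 12.88
tool_pos: [0.5498, 0.2103, 0.0465]
orientation: [123.5, 89.4, -58.6]
force: [0.3, -0.0, -0.3]
opening: 0.0531
```

```bash
python3 - <<'E'
from h import *
rel([.550,.208,.024])
E
```

```text
t 12.875 pos [0.5498 0.2103 0.0465] open 0.0531 jaw 177.92 q [ 40.4  22.5 -23.2   0.8 -44.4 -43. ] F [ 0.3 -0.  -0.3] M [ 0.11 -0.02  0.  ]
x [ 0.005 -0.009 -1.   ] y [-0.036 -0.999  0.009]
shift mm [22.5  2.1 -0.2]
```

Request:
arm_command:
  commands: [10, 2, 0, 0, 50, 7, 0, 0, 0, 50, 3, 0, 0, 0, 50, 2, 0, 0, 0, 50]

```text
clock: 13.38
tool_pos: [0.5506, 0.2084, 0.0244]
orientation: [132.2, 89.4, -49.9]
force: [0.1, 0.2, -1.0]
opening: 0.053
```

```bash
python3 - <<'E'
from h import *
rel([.550,.208,.024])
E
```

```text
t 13.375 pos [0.5506 0.2084 0.0244] open 0.053 jaw 177.92 q [ 40.2  24.1 -24.4   0.9 -41.5 -42.9] F [ 0.1  0.2 -1. ] M [ 0.1  -0.04  0.  ]
x [ 0.007 -0.008 -1.   ] y [-0.036 -0.999  0.008]
shift mm [0.4 0.4 0.6]
```

Request:
arm_command:
  commands: [1.5, 0, 0, 0, 50, 1.5, 0, 0, 0, 50, 1.5, 0, 0, 0, 50]

```text
clock: 13.75
tool_pos: [0.5512, 0.2088, 0.0208]
orientation: [143.1, 89.4, -38.9]
force: [-0.3, 0.2, -1.0]
opening: 0.0531
```

```bash
python3 - <<'E'
from h import *
rel([.550,.208,.019])
E
```

```text
t 13.75 pos [0.5512 0.2088 0.0208] open 0.0531 jaw 177.93 q [ 40.1  24.4 -24.6   0.9 -40.9 -42.9] F [-0.3  0.2 -1. ] M [ 0.13 -0.03 -0.06]
x [ 0.008 -0.007 -1.   ] y [-0.036 -0.999  0.007]
shift mm [1.7 0.9 1.2]
```

Request:
arm_command:
  commands: [1.5, 0, 0, 0, 50, 1.5, 0, 0, 0, 50]

```text
clock: 14.0
tool_pos: [0.5514, 0.2086, 0.0187]
orientation: [142.6, 89.3, -39.4]
force: [-6.4, -3.1, 18.1]
opening: 0.0533
```

```bash
python3 - <<'E'
from h import *
rel([.550,.208,.019])
E
```

```text
t 14.0 pos [0.5514 0.2086 0.0187] open 0.0533 jaw 177.96 q [ 40.1  24.6 -24.7   1.  -40.6 -42.9] F [-6.4 -3.1 18.1] M [-0.81  2.47  0.04]
x [ 0.009 -0.007 -1.   ] y [-0.036 -0.999  0.007]
shift mm [-0.3  0.7  1.3]
```

Contact with the coaster (18 N). I'll ease off slightly, open and rise.

Request:
arm_command:
  commands: [-0.4, 0, 0, 0, 50, 0, 0, 0, 0, 62, 0, 0, 0, 0, 75, 0, 0, 0, 0, 100, 0, 0, 0, 0, 100]

```text
clock: 14.62
tool_pos: [0.5515, 0.2087, 0.0192]
orientation: [144.3, 89.3, -37.7]
force: [-0.6, -0.6, -0.1]
opening: 0.0792
```

```bash
python3 - <<'E'
from h import *
rel()
E
```

```text
t 14.625 pos [0.5515 0.2087 0.0192] open 0.0792 jaw 177.97 q [ 40.1  24.5 -24.7   1.  -40.7 -42.9] F [-0.6 -0.6 -0.1] M [ 0.12 -0.04 -0.08]
x [ 0.009 -0.007 -1.   ] y [-0.036 -0.999  0.007]
```

Request:
arm_command:
  commands: [0, 0, 0, 0, 100, -15, 0, 0, 0, 100, -30, 0, 0, 0, 100, -50, 0, 0, 0, 100, -50, 0, 0, 0, 100]

```text
clock: 15.25
tool_pos: [0.5484, 0.2083, 0.1671]
orientation: [107.9, 89.3, -74.1]
force: [0.7, 1.4, -0.9]
opening: 0.088
```

Request:
arm_command:
  commands: [-30, 0, 0, 0, 100, 0, 50, 0, 0, 100, 0, 50, 0, 0, 100, 0, 50, 0, 0, 100, 0, 0, 0, 0, 100]

```text
clock: 15.88
tool_pos: [0.5453, 0.0566, 0.2116]
orientation: [169.7, 88.9, -12.1]
force: [0.5, 0.9, 0.3]
opening: 0.0874
```

```bash
python3 - <<'E'
from h import *
rel()
a=snap('top');b=snap('side')
cv2.imwrite('pics/end.png',np.hstack([cv2.resize(a['frame'][140:230,140:215],(400,480)),cv2.resize(b['frame'][230:305,165:245],(400,480))]))
f=cv2.cvtColor(a['frame'],cv2.COLOR_BGR2HSV);m=((f[...,0]<8)|(f[...,0]>172))&(f[...,1]>150)&(f[...,2]>90);m[:,:150]=0;m[:,220:]=0
p=np.argwhere(m)[:,::-1];c,r=cv2.minEnclosingCircle(p.astype(np.float32));print(c,r,onz(a,*c,.044))
E
```

```text
t 15.875 pos [0.5453 0.0566 0.2116] open 0.0874 jaw 178.15 q [ 26.9   8.6 -17.8   0.8 -62.8 -29.1] F [0.5 0.9 0.3] M [ 0.13 -0.01  0.03]
x [ 0.018 -0.004 -1.   ] y [-0.032 -0.999  0.003]
(0.0, 0.0) 0.0 [1.13418794 0.78104584 0.044     ]
```

View pics/end.png

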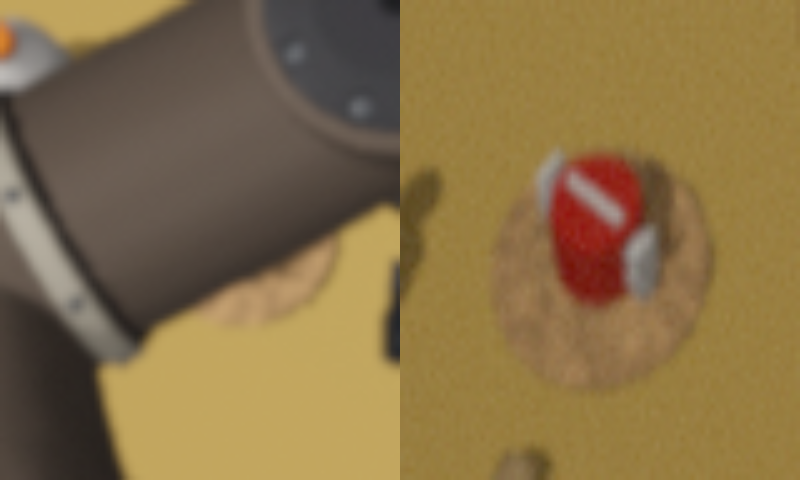

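```bash
python3 -c "
from plant import *
print(close_job())"
```

```text
the job is handed in; nothing more can be done
None
```

The red cap is off the jar and standing upright, stripe up, on the cork coaster. I handed the job in at about 16 s on the robot's clock; it reports no verdict.

- **Opening:** I squeezed both tabs fully in (finger opening 53 mm) and turned the cap anticlockwise about 71°. The vertical moment then rose to 0.38 N m, under the 0.8 N m limit. I backed off 1.8° and lifted it straight off; the reading changed by only about 5 N.
- **Placing:** The cap touched the coaster at about 18 N. I eased off, opened the gripper and moved clear.
- **Last check:** The side picture shows the cap upright and released, by eye about 7 mm from the coaster's middle (30 mm allowed). The wrist force was near zero.
- **What disagreed or failed:** The top and side views put the coaster's middle about 8 mm apart, so I aimed between them, nearer the top view. My last position check from the top camera found nothing because the arm hid the cap. I did not measure the bystanders again at the end, but the gripper went near none of them.

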